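Pin the autosampler carriage for transport

ROBOT

A 6-joint arm with a two-finger parallel gripper is mounted at the origin on the work surface. World frame = base frame: x ahead of the robot, y to its left, z up, the work surface at z = 0. Lengths are in m, angles in degrees, forces in N, time in s.
With the tool pointing down it reaches from about 0.325 to 0.9 m from the base axis. Payload 3.5 kg.
Tool frame: the origin (TCP) lies midway between the tips of the shut fingers; the grasp point (between the pads) lies 19 mm behind it (env.hold_point_z is the distance from the TCP to the grasp point, in m); z points along the fingers, y is the line along which they close (so a half turn about z gives the same grasp; the last joint's range is limited). The gripper opens to 85 mm and grips with 20 to 120 N. Pads are 22 mm wide; open, the fingers measure 114 mm over their backs; the gripper's body (76 mm by 85 mm) begins 54 mm behind the grasp point. The pads swing forward as they close: fully open they stand 13 mm farther back than shut.
Start: joints at [-82.185, 15.837, -1.513, 72.651, 0, 84.076], TCP at [0.148, -0.607, 0.231] pointing down, gripper open.
Joint ranges: [-178.77, 178.77], [-48.84, 107.48], [-61.69, 71.31], [-111.58, 123.2], [-90, 87.43], [-180, 180]. Speed limits (degrees/s): [147.25, 147.25, 180, 180, 180, 180].

INTERFACE

Orientations are given as [roll, pitch, yaw] about the fixed x, y, z axes, in that order (R = Rz(yaw) Ry(pitch) Rx(roll)).
In Python, from bench import env, vision gives the robot as it stands. The module is installed in compiled form; this text tells all that it offers.
- The arm moves only by the tool send_rows, never from a script. Its argument "targets" is text: rows parted by semicolons, each of 7 numbers parted by spaces: the shift along the tool's x, y, z each as a share of 0.12 m, from -1 to 1, then the turn, a rotation vector about the tool's x, y, z each as a share of 60 degrees, from -1 to 1, then the closure, from 0 (fully open) to 1 (shut). A call has exactly 10 rows; each row shifts and turns the commanded pose from where the row before left it, along the tool's axes as they then stand; what a row does not reach is not made up. A row lasts 1/12 s, in which the tool goes at most 41.7 mm and 7.16 degrees, less where a joint would pass 70% of its speed; a pose out of reach is approached as far as the arm can. A call with a number of a shift or a turn outside -1 to 1 is refused whole. A call with a gripper value outside its range is refused whole. The fingers move at their own pace and stop on an object; the grip force is fixed at half the most. Time passes only in rows, so rows that do not move let the fingers close, or fill a call up. It gives the time, the measured TCP pose, the force, the opening and the grip force at its end, in the units of the state.
- env.state(): the state, without advancing time (a new reading comes with each control period).
- vision.capture(name): name is "side" or "top" or "wrist"; returns the picture (384x512x3 uint8, red, green, blue); there is no depth.
- vision.get_calibration(name): a dict with "fovy" (degrees; the focal length in pixels is half the picture's height over the tangent of half this angle, whatever the lens; pixels are square), "cx", "cy" (the principal point, pixels), "extrinsics" (4x4, takes a point from world to camera coordinates). Camera axes: x right, y down, z forward; pixel columns grow to the right and rows downward; lengths in m; the calibration is good to about 2 mm. A picture is of the moment at which its call begins: read the wrist's pose just before it. get_calibration takes no time and is no camera call; for the wrist camera it gives the pose at the moment of the call.
- env.sign_off(): hands the job in; it is judged then, once.
The state is a dict: "t": time; "joints": joint angles; "joint_vel": joint speeds; "effort": joint torques, N m; "tool_pos": TCP position; "orientation": TCP orientation; "force": force on the tool from outside, world axes, zero at the start; "torque": the same for the moment, N m; "grip_width": finger opening in m; "gripper_force": force on a finger pad.
Only numpy, scipy, OpenCV 4.12 (cv2) and the standard library are available. Lean on these libraries where they do the work, as an engineer would, in place of code of your own. Each camera call takes 0.05 s, during which the arm holds its last target. There are 200 camera calls.

TASK

The autosampler is about to be moved, so its carriage must be locked: slide the blue-tabbed dust shutter on its deck fully open, then take the orange-headed transit pin from its stand and, with light sweeping contact through the port, find the hidden blind hole in the dark carriage below until the pin drops fully home, then let go and leave it standing there. Never press the pin against the machine with more than 25 newtons, and leave the other things on the bench and deck where they are.

Things in the scene. Friction and masses are not known exactly. Their poses are not given: they have to be found in the camera images.
- autosampler: White instrument module fixed to the bench, 240 (x) x 280 (y) x 100 (z) mm, its flat deck 100 mm above the bench, blue stripe on the front (-x) face. Origin: centre of the underside. Its position and yaw vary.
- port (a point): Centre of the round 36 mm port through the 12 mm thick deck, at deck-top height, 40 mm towards the front (-x) from the module's centre; axes as the module's. Covered by the shutter at the start.
- carriage_face (a point): Point straight below the port centre on the flat black carriage face, 28 mm below the deck top, wider than the port. The face floats on springs: gives at 3 N, sinks 1 mm per further 1.2 N, hard stop at 5 mm. In it is one blind hole, 12 mm wide, 20 mm deep, that is NOT measured: its centre is 3.5 to 7 mm from this point, in any direction, and stays put (brake on).
- shutter (a joint): Dust shutter sliding on the deck towards the module's +y: 0 m = shut over the port, 0.052 m = fully open at its stop; 1.5 N of friction, stays where left. Grey plate 48 x 48 x 3 mm, its top 3.5 mm above the deck. Two guide rails 4 mm high run beside it.
- shutter_tab (a point): Centre of the top of the shutter's blue grip tab, which moves with it: a block 30 mm (module x) by 12 mm (module y), 26 mm tall, its top 29.5 mm above the deck. Axes as the module's; at joint 0 it is 12 mm to the module's +y from the port centre.
- stand: Fixed grey block 70 x 70 x 36 mm with one 12.5 mm hole, 30 mm deep, in the middle of its top, in which the pin stands. Origin: centre of the underside. Position and yaw vary.
- pin: Transit pin, loose, about 70 g, 98 mm long: a round steel shaft 10 mm in diameter and 70 mm long with a 1 mm chamfered foot, below an orange cylindrical head 22 mm in diameter and 28 mm tall. z runs up along the pin from the foot; origin at the foot. It starts upright in the stand, foot 6 mm above the bench.
- pin_tip (a point): Centre of the pin's foot (underside of the shaft). Fully home it is 48 mm below the deck top.
- pin_head (a point): Middle of the pin's orange head, on the axis, 84 mm above the foot: the place to grip.
- vial_a: Bystander: amber vial with white cap, 22 mm wide, 46 mm tall, standing on the deck's rear left. Origin: underside.
- vial_b: Bystander: the same kind of vial on the deck's rear right.
- vial_c: Bystander: the same kind of vial on the bench behind (+x of) the stand.
- screwdriver: Bystander: screwdriver lying on the bench, to the rear right.
- beaker: Bystander: open glass beaker 70 mm wide, 80 mm tall, right rear of the bench.
- solvent: Bystander: amber bottle with red cap, 66 mm wide, 130 mm tall, on the left of the bench.
- wrench: Bystander: wrench lying on the bench to the left.
Not all that is in view belongs to the job. There is more than one size of the pin; the job needs the smallest.

How it is judged (in metres and radians):
On the way, in this order (a step that is already met when the one before it is completed fails the run):
1. the shutter is slid fully open (46 mm or more) (value of joint shutter above 0.046 m), for 0.2 s.
2. the pin is fully home in the carriage's hole (z of pin_tip in the frame of port below -0.043 m and horizontal distance between pin_tip and port below 0.013 m and angle between pin's own z axis and vertical below 0.15 rad), for 0.2 s.
At the end, for the whole second after the job is handed in: The pin stands released and at rest in the hidden hole: its foot more than 43 mm below the deck top, within 13 mm (horizontally) of the port centre, tilted less than 0.15 rad; the shutter is open by more than 46 mm (all of step 2 and value of joint shutter above 0.046 m and linear speed of pin below 0.02 m/s and contact force between pin and the arm below 0.05 N and contact force between pin and the fingers below 0.05 N); the robot touches nothing.
It fails at once if the pin pressed against the machine with more than 25 N (contact force between pin and autosampler above 25 N).
It fails at once if another thing on the bench or deck moved by more than 30 mm (distance of any of vial_a, vial_b, vial_c, screwdriver, beaker, solvent, wrench from where it was at the start of the episode above 0.03 m).
It also fails if it takes over 67 s, if anything falls off the work surface, if the arm or the gripper's body presses on something with over 40 N, if the wrist force passes 120 N, or if a joint passes its speed limit or range.

## Working session

There is one attempt and no reset: what is moved stays moved. The work goes in short steps, Python scripts to look and compute and a tool call to move; the robot and the scene stay as the last step left them, time stands still between calls to the robot, and variables do not carry over. Pictures are saved under pics/ and viewed, at most 10 in all, crops included, and the job is handed in when it is done.

Besides the shell and the picture viewer there is one more tool, called after "Request:" in YAML: its name, and indented under it one key for each argument. send_rows: Moves the arm, as the interface text tells. Shift numbers are shares of 0.12 m and turn numbers shares of 60 degrees, none past 1 either way. Its arguments: {"type":"object","properties":{"targets":{"type":"string"}},"required":["targets"]}

```bash
mkdir -p pics
python3 - <<'E'
from bench import env, vision
import cv2,numpy as np
s=env.state(); print(s)
for n in ("top","side","wrist"):
    c=vision.get_calibration(n); print(n,c['fovy'],c['cx'],c['cy'],np.round(c['extrinsics'],4).tolist())
    cv2.imwrite(f'pics/{n}0.png',vision.capture(n)[:,:,::-1])
E
```

```text
{'t': 0.0, 'joints': array([-8.21821787e+01,  1.58773884e+01, -1.59708838e+00,  7.26498695e+01,
        1.20072613e-03,  8.40768890e+01]), 'joint_vel': array([ 0.04523087,  0.03527078,  0.13412127,  0.07511831,  0.04176095,
       -0.01675032]), 'effort': array([-1.05763083e-03, -4.45509911e+01,  2.95201743e+01,  1.63869717e-02,
       -7.94234916e-05,  6.73726120e-06]), 'tool_pos': array([ 0.14836282, -0.60634838,  0.23017531]), 'orientation': array([-1.79876441e+02, -1.40260623e-02,  1.37409158e+01]), 'force': array([0.7292201 , 0.49643969, 0.68075984]), 'torque': array([-0.02210869,  0.02881532, -0.02560266]), 'gripper_force': 0.0, 'grip_width': 0.0855741409918283}
top 44.363552806765654 251.82465305781582 195.6999401334378 [[-0.0774, -0.997, 0.0049, 0.02], [-0.9716, 0.0743, -0.2245, 0.6282], [0.2234, -0.0221, -0.9745, 1.4219], [0.0, 0.0, 0.0, 1.0]]
side 46.13438998291626 262.2162454920482 186.56141194266894 [[0.8963, -0.4433, 0.009, -0.5598], [-0.2884, -0.5981, -0.7477, 0.2538], [0.3369, 0.6676, -0.664, 1.0361], [0.0, 0.0, 0.0, 1.0]]
wrist 66.5682003683271 259.4101389016972 191.28568544347664 [[0.2387, -0.9711, -0.0032, -0.6221], [-0.9285, -0.2292, 0.2921, -0.0387], [-0.2844, -0.0667, -0.9564, 0.379], [0.0, 0.0, 0.0, 1.0]]
```

View pics/top0.png

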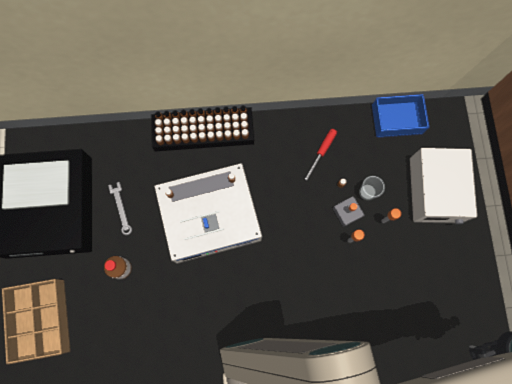

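View pics/side0.png

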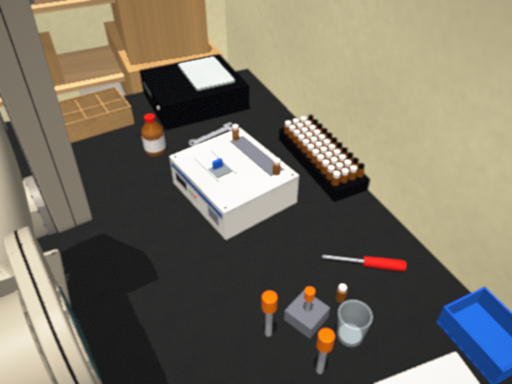

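The top view shows the module with corners near (155,183), (241,165), (261,238) and (176,262), the blue tab at (207,224), and the stand at (349,211) with its pin head at (354,207). The taller decoy pins are at (395,214) and (358,236). In the side view the tab is at (217,163) and the pin head at (309,293).

```bash
cat > h.py <<'E'
import numpy as np, cv2
from bench import env, vision
def ray(c,u,v):
    f=192/np.tan(np.radians(c['fovy']/2)); E=np.array(c['extrinsics'])
    d=E[:3,:3].T@np.array([(u-c['cx'])/f,(v-c['cy'])/f,1]); return -E[:3,:3].T@E[:3,3], d
def onz(c,p,z):
    o,d=ray(c,*p); return o+d*(z-o[2])/d[2]
def proj(c,X):
    f=192/np.tan(np.radians(c['fovy']/2)); E=np.array(c['extrinsics'])
    q=E[:3,:3]@np.array(X)+E[:3,3]; return np.array([c['cx']+f*q[0]/q[2],c['cy']+f*q[1]/q[2]])
def tri(c1,p1,c2,p2):
    o1,d1=ray(c1,*p1);o2,d2=ray(c2,*p2)
    t=np.linalg.lstsq(np.c_[d1,-d2],o2-o1,rcond=None)[0]
    a,b=o1+t[0]*d1,o2+t[1]*d2; return (a+b)/2,np.linalg.norm(a-b)
def blobs(im,lo,hi,amin=15):
    h=cv2.cvtColor(im,cv2.COLOR_RGB2HSV); m=cv2.inRange(h,lo,hi)
    n,l,st,ce=cv2.connectedComponentsWithStats(m)
    return [(np.round(ce[i],2),st[i].tolist()) for i in range(1,n) if st[i,4]>=amin],m,l
ORANGE=((5,180,120),(16,255,255)); BLUE=((105,150,60),(125,255,255))
E
python3 - <<'E'
from h import *
P={}
for n in ("top","side"):
    im=cv2.imread(f'pics/{n}0.png')[:,:,::-1].copy()
    for nm,r in(("or",ORANGE),("bl",BLUE)):
        print(n,nm,[(b[0].tolist(),b[1]) for b in blobs(im,*r,8)[0]])
ct=vision.get_calibration('top')
im=cv2.imread('pics/top0.png')
h=cv2.cvtColor(im,cv2.COLOR_BGR2HSV)
m=cv2.inRange(h,(0,0,170),(180,45,255)); m[:, :145]=0;m[:,275:]=0;m[:155]=0;m[275:]=0
cs=max(cv2.findContours(m,0,2)[0],key=cv2.contourArea)
ap=cv2.approxPolyDP(cv2.convexHull(cs),5,True)[:,0]
print(ap.tolist())
for p in ap: print(np.round(onz(ct,p,0.1),4))
cs_=vision.get_calibration('side')
print('tab',tri(ct,(207,224),cs_,(217,163)),'pin',tri(ct,(354,207),cs_,(309,293)))
E
```

```text
top or []
top bl [([399.92, 115.24], [372, 94, 57, 43, 2041]), ([205.35, 222.55], [203, 218, 5, 10, 31])]
side or [([150.94, 130.27], [142, 121, 20, 18, 257]), ([234.62, 135.08], [234, 132, 3, 7, 13]), ([276.0, 167.29], [274, 166, 5, 4, 14]), ([309.48, 293.07], [305, 286, 11, 16, 122]), ([268.98, 301.58], [261, 290, 17, 23, 284]), ([341.5, 293.38], [338, 292, 8, 3, 8]), ([325.31, 339.41], [317, 327, 18, 26, 360])]
side bl [([217.07, 163.41], [213, 159, 9, 10, 68]), ([205.0, 199.0], [200, 194, 11, 11, 11]), ([480.83, 332.43], [436, 288, 76, 96, 4683])]
[[241, 164], [261, 235], [173, 260], [155, 186]]
[ 0.7263 -0.0015  0.1   ]
[ 0.4965 -0.046   0.1   ]
[0.4413 0.2244 0.1   ]
[0.6753 0.2712 0.1   ]
tab (array([0.5413842 , 0.11390122, 0.12337739]), np.float64(0.004820861789997249)) pin (array([ 0.56217287, -0.34036862,  0.10037283]), np.float64(0.001658186000513649))
```

Request:
send_rows:
  targets: "0.193 -0.211 0 0 0 0 0;0.193 -0.211 0 0 0 0 0;0.193 -0.211 0 0 0 0 0;0.193 -0.211 0 0 0 0 0;0.193 -0.211 0 0 0 0 0;0.193 -0.211 0 0 0 0 0;0.193 -0.211 0 0 0 0 0;0.193 -0.211 0 0 0 0 0;0.193 -0.211 0 0 0 0 0;0.193 -0.211 0 0 0 0 0"

```text
t: 0.98
tool_pos: [0.3135, -0.3044, 0.2311]
orientation: [-180.0, -0.0, 13.7]
force: [0.7, -0.5, -0.6]
grip_width: 0.0853
gripper_force: 0.0
```

Request:
send_rows:
  targets: "0.193 -0.211 0 0 0 0 0;0.193 -0.211 0 0 0 0 0;0.193 -0.211 0 0 0 0 0;0.193 -0.211 0 0 0 0 0;0.193 -0.211 0 0 0 0 0;0.193 -0.211 0 0 0 0 0;0.193 -0.211 0 0 0 0 0;0.193 -0.211 0 0 0 0 0;0.193 -0.211 0 0 0 0 0;0.193 -0.211 0 0 0 0 0"

```text
t: 1.82
tool_pos: [0.4784, -0.0034, 0.2312]
orientation: [180.0, 0.0, 13.8]
force: [0.3, -1.2, -0.3]
grip_width: 0.0856
gripper_force: 0.0
```

Request:
send_rows:
  targets: "0.193 -0.211 0 0 0 0 0;0.193 -0.211 0 0 0 0 0;0.193 -0.211 0 0 0 0 0;0.193 -0.211 0 0 0 0 0;0 0 0 0 0 0.045 0;0 0 0 0 0 0 0;0 0 0 0 0 0 0;0 0 0 0 0 0 0;0 0 0 0 0 0 0;0 0 0 0 0 0 0"

```text
t: 2.65
tool_pos: [0.5436, 0.1143, 0.2314]
orientation: [180.0, 0.0, 11.0]
force: [-0.5, -0.3, -0.8]
grip_width: 0.0853
gripper_force: 0.0
```

Run:
```python
from h import *
s=env.state(); print(s['tool_pos'],s['orientation'],s['force'])
c=vision.get_calibration('wrist'); im=vision.capture('wrist')
cv2.imwrite('pics/w1.png',im[:,:,::-1]); np.save('w1.npy',c,allow_pickle=True)
print([(b[0].tolist(),b[1]) for b in blobs(im,*BLUE,50)[0]])
```

```text
[0.54364833 0.11431576 0.2313644 ] [1.79996277e+02 7.22147614e-03 1.09797847e+01] [-0.51163424 -0.34344594 -0.79548096]
[([255.24, 199.2], [250, 194, 10, 9, 59])]
```

View pics/w1.png

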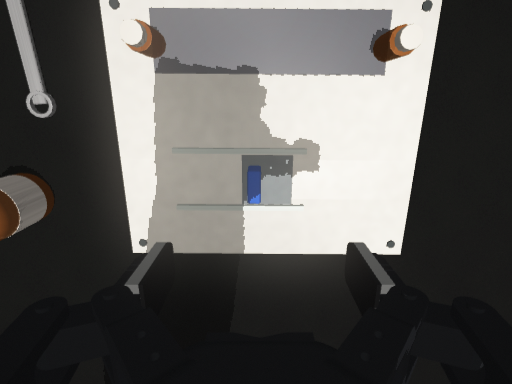

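The wrist view shows the blue tab at about (254,185), the plate spanning (242–293, 153–205), rails at rows 151 and 206, and the deck's front edge at row 254.

Run:
```python
from h import *
c=np.load('w1.npy',allow_pickle=True).item(); im=cv2.imread('pics/w1.png')[:,:,::-1].copy()
b,m,l=blobs(im,(105,120,30),(130,255,255),100)
print([(x[0].tolist(),x[1]) for x in b])
b2=im[175:195:4,240:270,:].tolist()
h=cv2.cvtColor(im,cv2.COLOR_RGB2HSV)
print(h[162:210:3,254].tolist()); print(h[185,242:268].tolist())
cs=[p for p in b if p[1][0]>230]
for px in [(247,185),(261,185),(254,166),(254,204),(254,185)]: print(px,np.round(onz(c,px,.1295),4))
P=[onz(c,p,.104) for p in [(173,150.5),(306,150.5),(177.5,206),(303,206)]]; print(np.round(P,4).tolist())
print([np.degrees(np.arctan2(*(a-b)[[1,0]])) for a,b in((P[0],P[1]),(P[2],P[3]))])
print('plate',[np.round(onz(c,p,.1035),4).tolist() for p in[(242,153),(293,153),(242,205),(293,205)]])
print('screws',[np.round(onz(c,p,.1),4).tolist() for p in[(115,4),(427,6),(143,243),(391,244)]])
```

```text
[([253.62, 186.4], [248, 169, 13, 35, 402])]
[[75, 5, 94], [111, 52, 94], [113, 114, 98], [113, 130, 114], [112, 141, 128], [112, 141, 128], [112, 141, 128], [112, 138, 129], [112, 139, 127], [112, 137, 128], [112, 134, 129], [113, 134, 129], [110, 160, 218], [110, 159, 216], [40, 10, 161], [42, 5, 241]]
[[30, 5, 106], [90, 3, 93], [90, 5, 94], [75, 5, 95], [90, 8, 94], [112, 99, 98], [112, 135, 119], [112, 139, 128], [113, 139, 127], [112, 139, 128], [112, 139, 127], [112, 139, 128], [113, 137, 128], [112, 137, 128], [112, 137, 128], [112, 135, 128], [112, 136, 129], [113, 131, 121], [113, 98, 117], [90, 5, 162], [90, 5, 162], [90, 5, 163], [90, 5, 164], [84, 8, 165], [90, 6, 165], [90, 6, 165]]
(247, 185) [0.5468 0.1274 0.1295]
(261, 185) [0.5491 0.1156 0.1295]
(254, 166) [0.5644 0.1246 0.1295]
(254, 204) [0.5309 0.1183 0.1295]
(254, 185) [0.548  0.1215 0.1295]
[[0.5589, 0.2001, 0.104], [0.5825, 0.0797, 0.104], [0.5055, 0.19, 0.104], [0.529, 0.0697, 0.104]]
[np.float64(101.05871057586509), np.float64(101.0711100283555)]
plate [[0.5688, 0.1373, 0.1035], [0.5778, 0.0909, 0.1035], [0.5184, 0.1283, 0.1035], [0.528, 0.0794, 0.1035]]
screws [[0.6687, 0.2605, 0.1], [0.7161, 0.0101, 0.1], [0.4566, 0.2213, 0.1], [0.5047, -0.0301, 0.1]]
```

Request:
send_rows:
  targets: "0.03 -0.046 0 0 0 0 0;0 0 0.17 0 0 0 0;0 0 0.17 0 0 0 0;0 0 0.17 0 0 0 0;0 0 0.17 0 0 0 0;0 0 0.17 0 0 0 0;0 0 0.17 0 0 0 0;0 0 0 0 0 0 0;0 0 0 0 0 0 1;0 0 0 0 0 0 1"

```text
t: 3.53
tool_pos: [0.5474, 0.1214, 0.11]
orientation: [180.0, -0.1, 11.0]
force: [0.4, 0.4, 0.1]
grip_width: 0.0637
gripper_force: 0.0
```

Request:
send_rows:
  targets: "0 0 0 0 0 0 1;0 0 0 0 0 0 1;0 0 0 0 0 0 1;0 0 0 0 0 0 1;0 0 0 0 0 0 1;0 0 0 0 0 0 1;0 0 0 0 0 0 1;0 0 0 0 0 0 1;0 0 0 0 0 0 1;0 0 0 0 0 0 1"

```text
t: 4.37
tool_pos: [0.5472, 0.1213, 0.11]
orientation: [180.0, -0.1, 11.0]
force: [-0.7, -0.5, 5.1]
grip_width: 0.0106
gripper_force: 60.5
```

Request:
send_rows:
  targets: "0 -0.053 0 0 0 0 1;0 -0.053 0 0 0 0 1;0 -0.053 0 0 0 0 1;0 -0.053 0 0 0 0 1;0 -0.053 0 0 0 0 1;0 -0.053 0 0 0 0 1;0 -0.053 0 0 0 0 1;0 -0.053 0 0 0 0 1;0 0 0 0 0 0 1;0 0 0 0 0 0 1"

```text
t: 5.2
tool_pos: [0.538, 0.1704, 0.11]
orientation: [180.0, -0.1, 11.1]
force: [0.4, -2.0, 4.2]
grip_width: 0.0108
gripper_force: 60.7
```

Request:
send_rows:
  targets: "0 0 0 0 0 0 0;0 0 0 0 0 0 0;0 0 0 0 0 0 0;0 0 0 0 0 0 0;0 0 0 0 0 0 0;0 0 -0.2 0 0 0 0;0 0 -0.2 0 0 0 0;0 0 -0.2 0 0 0 0;0 0 -0.2 0 0 0 0;0 0 -0.2 0 0 0 0"

```text
t: 6.03
tool_pos: [0.5366, 0.1705, 0.2298]
orientation: [-180.0, 0.0, 11.1]
force: [-0.9, -0.1, 0.1]
grip_width: 0.085
gripper_force: 0.0
```

Request:
send_rows:
  targets: "0 0.26 0 0 0 0 0;0 0.26 0 0 0 0 0;0 0 0 0 0 0 0;0 0 0 0 0 0 0;0 0 0 0 0 0 0;0 0 0 0 0 0 0;0 0 0 0 0 0 0;0 0 0 0 0 0 0;0 0 0 0 0 0 0;0 0 0 0 0 0 0"

```text
t: 6.87
tool_pos: [0.5488, 0.1098, 0.2288]
orientation: [-180.0, 0.0, 11.1]
force: [0.2, -0.5, 0.7]
grip_width: 0.0851
gripper_force: 0.0
```

Run:
```python
from h import *
s=env.state(); print(s['tool_pos'],s['orientation'],s['force'])
c=vision.get_calibration('wrist'); im=vision.capture('wrist')
cv2.imwrite('pics/w2.png',im[:,:,::-1]); np.save('w2.npy',c,allow_pickle=True)
print(proj(c,(.5484,.1086,.1)))
b=blobs(im,(105,90,30),(130,255,255),100)[0]
for x in b: print(x[0],x[1],onz(c,x[0],.1295))
```

```text
[0.54879585 0.10978398 0.22882218] [-1.79969466e+02  6.65724944e-03  1.11408656e+01] [ 0.15638658 -0.49608804  0.6637736 ]
[262.2593818  183.59550656]
[191.21 188.47] [182, 170, 19, 38, 643] [0.54023083 0.16942643 0.1295    ]
```

View pics/w2.png

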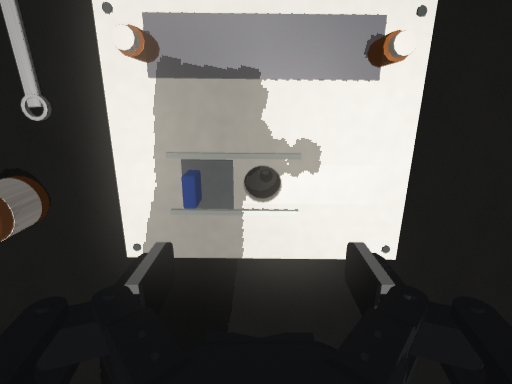

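The wrist view shows the port open at (262,182), close to my prediction of (262,184). The tab is parked at (191,188). There's a faint dark feature inside the port near (264,173), so I'll enlarge that area.

Run:
```python
from h import *
c=np.load('w2.npy',allow_pickle=True).item(); im=cv2.imread('pics/w2.png')
k=im[155:210,235:290].astype(float); print(k[5:50:3,27].mean(1))
cv2.imwrite('pics/w2c.png',cv2.resize(np.clip(k*2.5,0,255).astype('uint8'),None,fx=10,fy=10,interpolation=cv2.INTER_CUBIC))
g=cv2.cvtColor(im,cv2.COLOR_BGR2GRAY); m=(g[155:210,235:290]<75).astype('uint8')
n,l,st,ce=cv2.connectedComponentsWithStats(m)
for i in range(1,n): 
  if st[i,4]>50: print(st[i],ce[i]+[235,155])
```

```text
[156.         156.          76.          64.          66.66666667
  51.33333333  51.33333333  62.33333333  66.          65.
  63.          55.          56.         121.33333333 209.33333333]
[  9  11  36  32 874] [261.71052632 181.72654462]
```

View pics/w2c.png

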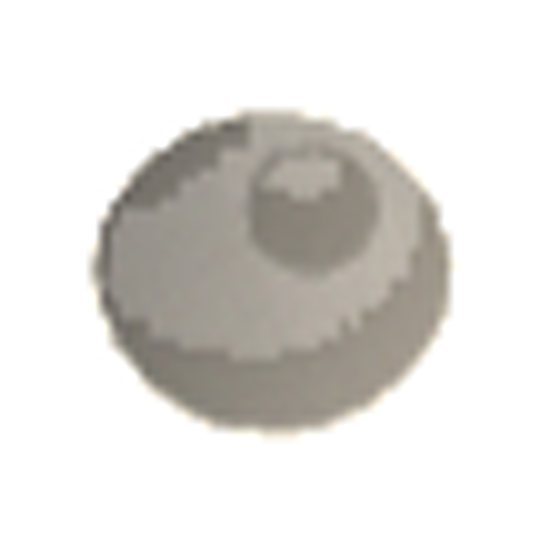

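The crop shows a round hole about 12.8 px wide, centred at crop (314,209), which is image (266,175.5). The port rim is centred at about image (262,182).

Run:
```python
from h import *
c=np.load('w2.npy',allow_pickle=True).item()
P=onz(c,(261.8,181.6),.1); H=onz(c,(265.9,175.4),.072)
a=[onz(c,(265.9+s,175.4),.072) for s in(-6.4,6.4)]; b=[onz(c,(261.8+s,181.6),.1) for s in(-17.7,17.7)]
print(P,H,H-P,np.linalg.norm((H-P)[:2]),np.linalg.norm(a[0]-a[1]),np.linalg.norm(b[0]-b[1]))
s=env.state(); d=np.array([.562,-.340])-s['tool_pos'][:2]; y=np.radians(s['orientation'][2]); print(d@[np.cos(y),np.sin(y)],d@[np.sin(y),-np.cos(y)])
```

```text
[0.55025611 0.10942161 0.1       ] [0.55031788 0.1048715  0.072     ] [ 6.17641047e-05 -4.55010643e-03 -2.80000000e-02] 0.004550525608174075 0.013428276774511208 0.03386932400938089
-0.07385808460727682 0.44373677340159223
```

Run:
```python
from h import *
ct=vision.get_calibration('top');cs=vision.get_calibration('side')
im=vision.capture('top'); 
for x in blobs(im,(0,150,120),(20,255,255),8)[0]: print(x[0],x[1])
for n,a,b in(('pin',(354,207),(309.5,293)),('d1',(358,236),(269,301.6)),('d2',(395.5,214),(325.3,339.4)),('vc',(343,182),(342,288))): print(n,tri(ct,a,cs,b))
print('beaker',onz(ct,(373,188),.05),'stand',onz(ct,(349,211),.036))
```

```text
[326.99 141.61] [317, 129, 20, 27, 214]
[352.62 206.73] [350, 204, 7, 7, 37]
[395.05 213.44] [390, 208, 11, 12, 101]
[358.42 234.74] [353, 230, 12, 11, 96]
[114.08 267.28] [104, 257, 21, 20, 271]
pin (array([ 0.56270428, -0.34060061,  0.10011108]), np.float64(0.0026489720006063686))
d1 (array([ 0.46991514, -0.33597246,  0.12292856]), np.float64(0.0040210623929306955))
d2 (array([ 0.52564504, -0.45620918,  0.12794918]), np.float64(0.0010601810704107674))
vc (array([ 0.6587447 , -0.32902395,  0.04430483]), np.float64(0.0033948278423125487))
beaker [ 0.62838745 -0.42150179  0.05      ] stand [ 0.56157076 -0.3378862   0.036     ]
```

Request:
send_rows:
  targets: "-0.05 0.308 0 0 0 0 0;-0.05 0.308 0 0 0 0 0;-0.05 0.308 0 0 0 0 0;-0.05 0.308 0 0 0 0 0;-0.05 0.308 0 0 0 0 0;-0.05 0.308 0 0 0 0 0;-0.05 0.308 0 0 0 0 0;-0.05 0.308 0 0 0 0 0;-0.05 0.308 0 0 0 0 0;-0.05 0.308 0 0 0 0 0"

```text
t: 7.8
tool_pos: [0.561, -0.2668, 0.2288]
orientation: [-180.0, -0.0, 11.1]
force: [1.2, 1.2, 0.5]
grip_width: 0.0852
gripper_force: 0.0
```

Request:
send_rows:
  targets: "-0.05 0.308 0 0 0 0 0;-0.05 0.308 0 0 0 0 0;0 0 0 0 0 0 0;0 0 0 0 0 0 0;0 0 0 0 0 0 0;0 0 0 0 0 0 0;0 0 0 0 0 0 0;0 0 0 0 0 0 0;0 0 0 0 0 0 0;0 0 0 0 0 0 0"

```text
t: 8.63
tool_pos: [0.5638, -0.339, 0.2289]
orientation: [-180.0, -0.0, 11.2]
force: [0.4, 0.8, -0.0]
grip_width: 0.0856
gripper_force: 0.0
```

Run:
```python
from h import *
s=env.state(); print(s['tool_pos'],s['orientation'],s['force'])
c=vision.get_calibration('wrist'); im=vision.capture('wrist')
cv2.imwrite('pics/w3.png',im[:,:,::-1]); np.save('w3.npy',c,allow_pickle=True)
for x in blobs(im,(3,150,60),(18,255,255),60)[0]: print(x[0],x[1],onz(c,x[0],.104))
```

```text
[ 0.56378664 -0.33899415  0.22886229] [-1.79977371e+02 -7.37857130e-03  1.11563499e+01] [ 0.35223786  0.75093423 -0.00873889]
[255.83 175.2 ] [247, 165, 21, 24, 306] [ 0.57131715 -0.33244242  0.104     ]
[364.71 233.78] [348, 223, 44, 24, 528] [ 0.53356376 -0.45028914  0.104     ]
[237.33 264.62] [219, 252, 34, 39, 618] [ 0.47448213 -0.33185366  0.104     ]
```

View pics/w3.png

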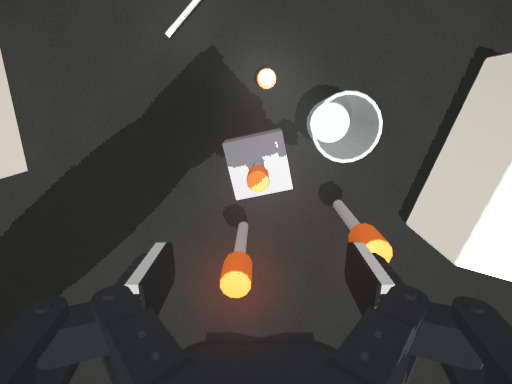

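The wrist view shows the pin in its stand, with the bright head top near (259,184) and the head spanning rows 165–192. The larger decoys are at (237,270) and (370,240).

Run:
```python
from h import *
c=np.load('w3.npy',allow_pickle=True).item(); im=cv2.imread('pics/w3.png')
k=im[155:200,235:282][:,:,::-1]
h=cv2.cvtColor(im,cv2.COLOR_BGR2HSV)
m=cv2.inRange(h,(0,130,60),(35,255,255)); m[:155]=0;m[200:]=0;m[:,:235]=0;m[:,285:]=0
ys,xs=np.nonzero(m); print('head',xs.min(),xs.max(),ys.min(),ys.max())
for y in range(162,194,2):
    r=xs[ys==y]; print(y,(r.min(),r.max()) if len(r) else '',im[y,258].tolist())
for z in(.104,):
  for p in((258.5,181),(258.5,183)): print(p,onz(c,p,z))
print('r px', proj(c,(.565,-.335,.104)),proj(c,(.565,-.324,.104)),proj(c,(.576,-.335,.104)))
```

```text
head 247 268 165 188
162  [153, 155, 159]
164  [142, 149, 169]
166 (np.int64(253), np.int64(262)) [70, 116, 211]
168 (np.int64(250), np.int64(264)) [71, 118, 213]
170 (np.int64(249), np.int64(266)) [75, 128, 228]
172 (np.int64(248), np.int64(267)) [88, 158, 248]
174 (np.int64(248), np.int64(267)) [86, 155, 247]
176 (np.int64(247), np.int64(267)) [85, 154, 247]
178 (np.int64(247), np.int64(264)) [85, 152, 247]
180 (np.int64(247), np.int64(261)) [85, 152, 247]
182 (np.int64(247), np.int64(261)) [86, 154, 248]
184 (np.int64(248), np.int64(256)) [155, 245, 255]
186 (np.int64(248), np.int64(253)) [151, 244, 255]
188 (np.int64(251), np.int64(251)) [148, 243, 255]
190  [142, 240, 255]
192  [203, 233, 253]
(258.5, 181) [ 0.56629081 -0.33598441  0.104     ]
(258.5, 183) [ 0.56437406 -0.33636293  0.104     ]
r px [257.21124572 182.10048172] [245.74423489 179.90006726] [259.48138531 170.93097756]
```

Run:
```python
from h import *
c=np.load('w3.npy',allow_pickle=True).item()
S=[onz(c,p,.036) for p in((223,142),(280,129),(293,189),(236,200))]; print(np.round(S,4),np.mean(S,0), [np.linalg.norm(S[i]-S[i-1]) for i in range(4)])
P=onz(c,(258.5,180.5),.104);print(P)
s=env.state(); y=np.radians(s['orientation'][2])
T=(P+np.mean(S,0))/2; print(T)
d=(T-s['tool_pos'])[:2]; print(d@[np.cos(y),np.sin(y)],d@[np.sin(y),-np.cos(y)])
```

```text
[[ 0.5855 -0.2907  0.036 ]
 [ 0.6123 -0.3512  0.036 ]
 [ 0.5467 -0.3815  0.036 ]
 [ 0.5198 -0.3172  0.036 ]] [ 0.56610242 -0.33513976  0.036     ] [np.float64(0.0708295231476207), np.float64(0.06613170075661319), np.float64(0.0722580390132854), np.float64(0.06970070618457644)]
[ 0.56676876 -0.33589003  0.104     ]
[ 0.56643559 -0.33551489  0.07      ]
0.0033199236071492196 -0.0031121198014858113
```

Request:
send_rows:
  targets: "0.028 -0.026 0 0 0 0 0;0 0 0.167 0 0 0 0;0 0 0.167 0 0 0 0;0 0 0.167 0 0 0 0;0 0 0.167 0 0 0 0;0 0 0.167 0 0 0 0;0 0 0.167 0 0 0 0;0 0 0.167 0 0 0 0;0 0 0.16 0 0 0 0;0 0 0 0 0 0 0"

```text
t: 9.52
tool_pos: [0.5635, -0.3336, 0.0646]
orientation: [-179.6, 0.3, 11.1]
force: [-0.5, 1.8, -0.1]
grip_width: 0.0854
gripper_force: 0.0
```

Request:
send_rows:
  targets: "0 0 0 0 0 0 0.5;0 0 0 0 0 0 0.6;0 0 0 0 0 0 1;0 0 0 0 0 0 1;0 0 0 0 0 0 1;0 0 0 0 0 0 1;0 0 0 0 0 0 1;0 0 0 0 0 0 1;0 0 0 0 0 0 1;0 0 0 0 0 0 1"

```text
t: 10.35
tool_pos: [0.5672, -0.3365, 0.0706]
orientation: [179.9, -0.1, 11.1]
force: [0.3, 0.6, 6.2]
grip_width: 0.0204
gripper_force: 58.4
```

Request:
send_rows:
  targets: "0 0 -0.04 0 0 0 1;0 0 -0.08 0 0 0 1;0 0 -0.12 0 0 0 1;0 0 -0.16 0 0 0 1;0 0 -0.16 0 0 0 1;0 0 -0.16 0 0 0 1;0 0 -0.16 0 0 0 1;0 0 -0.16 0 0 0 1;0 0 -0.16 0 0 0 1;0 0 -0.16 0 0 0 1"

```text
t: 11.18
tool_pos: [0.5658, -0.3357, 0.2335]
orientation: [-179.9, 0.0, 11.1]
force: [-0.1, -1.1, -1.0]
grip_width: 0.0206
gripper_force: 58.9
```

Run:
```python
from h import *
s=env.state(); print(s['tool_pos'],s['orientation'],s['force'],s['grip_width'])
y=np.radians(s['orientation'][2]); d=np.array([.5503,.1049])-s['tool_pos'][:2]; print(d@[np.cos(y),np.sin(y)],d@[np.sin(y),-np.cos(y)])
```

```text
[ 0.56580884 -0.33570991  0.23352866] [-1.79936607e+02  3.63040831e-02  1.10955439e+01] [-0.07440751 -1.12242491 -0.97185674] 0.020646223860787336
0.06957451427803298 -0.43535847721668475
```

Request:
send_rows:
  targets: "0.02 -0.13 0 0 0 0 1;0.041 -0.259 0 0 0 0 1;0.041 -0.259 0 0 0 0 1;0.041 -0.259 0 0 0 0 1;0.041 -0.259 0 0 0 0 1;0.041 -0.259 0 0 0 0 1;0.041 -0.259 0 0 0 0 1;0.041 -0.259 0 0 0 0 1;0.041 -0.259 0 0 0 0 1;0.041 -0.259 0 0 0 0 1"

```text
t: 12.02
tool_pos: [0.5535, -0.0347, 0.2315]
orientation: [-179.9, 0.1, 11.1]
force: [-0.3, 0.5, -0.6]
grip_width: 0.0203
gripper_force: 58.9
```

Request:
send_rows:
  targets: "0.041 -0.259 0 0 0 0 1;0.041 -0.259 0 0 0 0 1;0.041 -0.259 0 0 0 0 1;0.041 -0.259 0 0 0 0 1;0.02 -0.13 0 0 0 0 1;0 0 0 0 0 0 1;0 0 0 0 0 0 1;0 0 0 0 0 0 1;0 0 0 0 0 0 1;0 0 0 0 0 0 1"

```text
t: 12.85
tool_pos: [0.5499, 0.1033, 0.2324]
orientation: [-180.0, 0.0, 11.0]
force: [-0.2, 0.3, 0.2]
grip_width: 0.0205
gripper_force: 58.9
```

Run:
```python
from h import *
s=env.state(); print(s['tool_pos'],s['orientation'],s['force'],s['grip_width'])
ct=vision.get_calibration('top');cs=vision.get_calibration('side')
for n in('side','wrist'):
    c=vision.get_calibration(n); im=vision.capture(n); np.save(n+'4.npy',c,allow_pickle=True); cv2.imwrite(f'pics/{n}4.png',im[:,:,::-1])
    t=s['tool_pos']; a=proj(c,t+[0,0,.019]); b=proj(c,t+[0,0,-.065]); print(n,'head',a,'foot',b)
    k=im[100:220,160:280] if n=='side' else im[150:390,140:380]
    cv2.imwrite(f'pics/{n}4c.png',cv2.resize(k[:,:,::-1],(480,480),interpolation=cv2.INTER_CUBIC))
a=cv2.imread('pics/side4c.png');b=cv2.imread('pics/wrist4c.png');cv2.imwrite('pics/b4.png',cv2.resize(np.hstack([a,b]),(800,400)))
```

```text
[0.54987872 0.10334525 0.23240277] [-1.79978426e+02  2.50915583e-02  1.10111722e+01] [-0.15090087  0.27142741  0.19570268] 0.020522692262509825
side head [217.86675267 124.51553509] foot [219.67663633 151.46381259]
wrist head [262.3224001  265.66809804] foot [261.42842247 205.65477572]
```

View pics/b4.png

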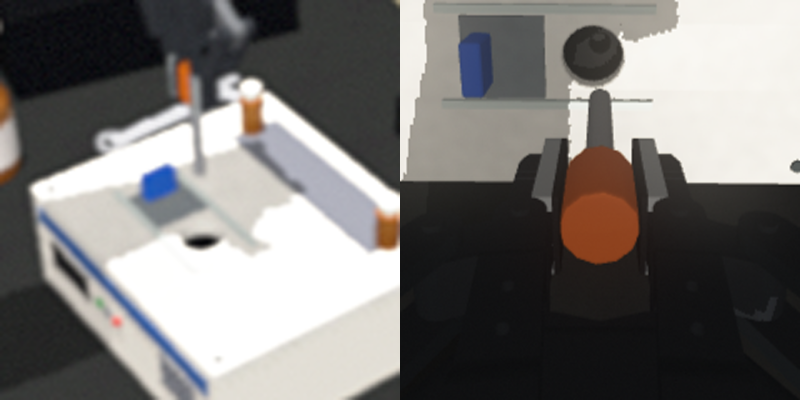

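The left half of the composite shows the pin hanging upright in the gripper. In the right half, the wrist view, the foot is at image (259,205), the port at (256,182) and the hole at about (262,175). I'll measure the foot-to-hole offset in this one picture.

Run:
```python
from h import *
c=np.load('wrist4.npy',allow_pickle=True).item(); im=cv2.imread('pics/wrist4.png'); g=cv2.cvtColor(im,cv2.COLOR_BGR2GRAY)
for y in range(200,236,4):
    print(y,g[y,246:274].tolist())
print('col',g[196:212,259].tolist())
r=g[160:200,238:282].copy(); m=((r<57)*255).astype('uint8'); m2=((r<85)*255).astype('uint8')
n,l,st,ce=cv2.connectedComponentsWithStats(m2); i=1+np.argmax(st[1:,4]); print('port',st[i]+[238,160,0,0,0],ce[i]+[238,160])
k=np.clip(r.astype(float)*2.5-60,0,255).astype('uint8')
cv2.imwrite('pics/w4h.png',cv2.resize(k,None,fx=12,fy=12,interpolation=cv2.INTER_CUBIC))
```

```text
200 [240, 236, 225, 219, 214, 192, 178, 175, 157, 157, 158, 161, 177, 179, 194, 178, 220, 233, 243, 243, 243, 243, 243, 243, 243, 244, 244, 244]
204 [233, 233, 233, 234, 234, 235, 236, 233, 186, 84, 85, 87, 87, 89, 89, 89, 90, 89, 96, 167, 238, 238, 238, 238, 239, 239, 239, 239]
208 [132, 132, 122, 122, 124, 124, 121, 90, 81, 83, 86, 87, 88, 89, 88, 89, 89, 89, 88, 91, 125, 144, 129, 138, 137, 138, 138, 142]
212 [235, 236, 236, 236, 236, 236, 232, 109, 82, 84, 85, 87, 88, 88, 89, 89, 88, 89, 87, 86, 115, 238, 239, 238, 239, 239, 239, 239]
216 [235, 234, 234, 234, 235, 234, 226, 79, 82, 83, 85, 87, 88, 88, 89, 88, 88, 88, 87, 87, 102, 210, 236, 236, 236, 235, 235, 235]
220 [235, 234, 234, 235, 235, 233, 188, 80, 82, 83, 86, 87, 87, 87, 88, 88, 88, 88, 87, 86, 94, 172, 236, 237, 237, 237, 236, 236]
224 [233, 233, 233, 234, 234, 230, 112, 80, 81, 82, 84, 85, 86, 86, 87, 87, 87, 87, 86, 86, 87, 137, 234, 234, 234, 234, 234, 234]
228 [232, 232, 232, 232, 232, 228, 76, 80, 81, 84, 85, 85, 85, 86, 86, 87, 86, 86, 86, 85, 83, 108, 233, 232, 233, 233, 233, 233]
232 [232, 232, 232, 232, 230, 192, 76, 79, 79, 82, 84, 84, 86, 86, 85, 85, 86, 86, 85, 84, 82, 98, 204, 232, 232, 233, 233, 233]
col [69, 117, 118, 129, 179, 202, 88, 88, 89, 89, 89, 89, 89, 88, 88, 88]
port [238 165  35  32 875] [255.088      180.74057143]
```

View pics/w4h.png

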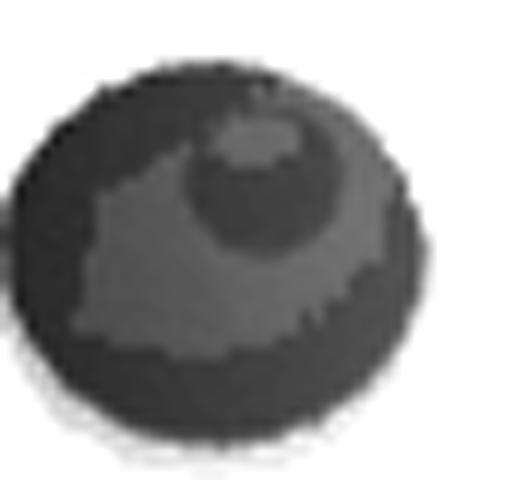

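The enlarged crop shows the hole at image (259.7,174.9). The pin foot centre is at about (259.7,206.7).

Run:
```python
from h import *
c=np.load('wrist4.npy',allow_pickle=True).item(); s=env.state()
F=onz(c,(259.7,206.7),.1678); H=onz(c,(259.7,174.9),.072); P=onz(c,(255.0,180.9),.1)
f=292.5
print('foot',F,'tcp',s['tool_pos'],'hole',H,'port',P,H-P)
print('footdepth width',12.3*np.linalg.norm(F+np.linalg.inv(c['extrinsics'])[:3,3]*-1)/f)
y=np.radians(s['orientation'][2])
for d in((H-F)[:2],(H-s['tool_pos'])[:2]): print(d@[np.cos(y),np.sin(y)],d@[np.sin(y),-np.cos(y)])
```

```text
foot [0.54895361 0.1044845  0.1678    ] tcp [0.55006171 0.1033857  0.23254178] hole [0.54988285 0.10472456 0.072     ] port [0.54989434 0.10935158 0.1       ] [-1.14852905e-05 -4.62702744e-03 -2.80000000e-02]
footdepth width 0.009228323427732669
0.0009579843240869869 -5.8175997937886804e-05
8.01291054315604e-05 -0.0013483646774359059
```

Request:
send_rows:
  targets: "0.007 -0.003 0.05 0 0 0 1;0 0 0.09 0 0 0 1;0 0 0.11 0 0 0 1;0 0 0.11 0 0 0 1;0 0 0.11 0 0 0 1;0 0 0.11 0 0 0 1;0 0 0.09 0 0 0 1;0 0 0.06 0 0 0 1;0 0 0 0 0 0 1;0 0 0 0 0 0 1"

```text
t: 13.78
tool_pos: [0.5504, 0.1048, 0.1444]
orientation: [-180.0, 0.1, 11.1]
force: [-0.7, -0.3, 0.1]
grip_width: 0.0206
gripper_force: 58.9
```

Request:
send_rows:
  targets: "0 0 0.01 0 0 0 1;0 0 0.01 0 0 0 1;0 0 0.01 0 0 0 1;0 0 0.01 0 0 0 1;0 0 0.01 0 0 0 1;0 0 0.01 0 0 0 1;0 0 0.01 0 0 0 1;0 0 0.01 0 0 0 1;0 0 0 0 0 0 1;0 0 0 0 0 0 1"

```text
t: 14.62
tool_pos: [0.5508, 0.1048, 0.1353]
orientation: [-180.0, 0.0, 11.1]
force: [0.4, 0.0, -1.2]
grip_width: 0.0206
gripper_force: 58.9
```

Request:
send_rows:
  targets: "0 0 0.005 0 0 0 1;0 0 0.005 0 0 0 1;0 0 0.005 0 0 0 1;0 0 0.005 0 0 0 1;0 0 0.005 0 0 0 1;0 0 0 0 0 0 1;0 0 0 0 0 0 1;0 0 0 0 0 0 1;0 0 0 0 0 0 1;0 0 0 0 0 0 1"

```text
t: 15.45
tool_pos: [0.5509, 0.1047, 0.1324]
orientation: [-180.0, -0.0, 11.1]
force: [0.3, -0.6, -0.9]
grip_width: 0.0204
gripper_force: 58.9
```

Request:
send_rows:
  targets: "0 0 0.005 0 0 0 1;0 0 0.005 0 0 0 1;0 0 0.005 0 0 0 1;0 0 0.005 0 0 0 1;0 0 0.005 0 0 0 1;0 0 0 0 0 0 1;0 0 0 0 0 0 1;0 0 0 0 0 0 1;0 0 0 0 0 0 1;0 0 0 0 0 0 1"

```text
t: 16.28
tool_pos: [0.5508, 0.1048, 0.1294]
orientation: [-180.0, -0.0, 11.1]
force: [1.7, -1.7, -0.5]
grip_width: 0.0203
gripper_force: 58.9
```

Request:
send_rows:
  targets: "0 0 0.006 0 0 0 1;0 0 0.006 0 0 0 1;0 0 0.006 0 0 0 1;0 0 0.006 0 0 0 1;0 0 0.006 0 0 0 1;0 0 0.006 0 0 0 1;0 0 0.006 0 0 0 1;0 0 0.006 0 0 0 1;0 0 0 0 0 0 1;0 0 0 0 0 0 1"

```text
t: 17.12
tool_pos: [0.5508, 0.1048, 0.1236]
orientation: [-180.0, -0.0, 11.1]
force: [0.6, -2.8, -0.3]
grip_width: 0.0201
gripper_force: 59.0
```

Request:
send_rows:
  targets: "0 0.004 0 0 0 0 1;0 0 0.006 0 0 0 1;0 0 0.006 0 0 0 1;0 0 0.006 0 0 0 1;0 0 0.006 0 0 0 1;0 0 0.006 0 0 0 1;0 0 0.006 0 0 0 1;0 0 0.006 0 0 0 1;0 0 0 0 0 0 1;0 0 0 0 0 0 1"

```text
t: 17.95
tool_pos: [0.5507, 0.1044, 0.1184]
orientation: [-180.0, 0.0, 11.1]
force: [2.0, -0.2, -1.0]
grip_width: 0.0206
gripper_force: 58.9
```

Request:
send_rows:
  targets: "0 0 0.004 0 0 0 1;0 0 0.004 0 0 0 1;0 0 0.003 0 0 0 1;0 0 0 0 0 0 1;0 0 0 0 0 0 1;0 0 0 0 0 0 1;0 0 0 0 0 0 1;0 0 0 0 0 0 1;0 0 0 0 0 0 1;0 0 0 0 0 0 1"

```text
t: 18.78
tool_pos: [0.5508, 0.1044, 0.1172]
orientation: [-180.0, 0.0, 11.1]
force: [0.8, -0.6, -1.0]
grip_width: 0.0205
gripper_force: 58.9
```

Request:
send_rows:
  targets: "0 0 0 0 0 0 0.5;0 0 0 0 0 0 0.5;0 0 0 0 0 0 0.5;0 0 0 0 0 0 0.5;0 0 0 0 0 0 0.5;0 0 0 0 0 0 0.5;0 0 0 0 0 0 0.5;0 0 0 0 0 0 0.5;0 0 0 0 0 0 0.5;0 0 0 0 0 0 0.5"

```text
t: 19.62
tool_pos: [0.5509, 0.1044, 0.1173]
orientation: [-180.0, 0.0, 11.1]
force: [-0.6, 0.3, 0.6]
grip_width: 0.0427
gripper_force: 0.0
```

Request:
send_rows:
  targets: "0 0 -0.03 0 0 0 0.5;0 0 -0.06 0 0 0 0.5;0 0 -0.12 0 0 0 0.5;0 0 -0.15 0 0 0 0.5;0 0 -0.15 0 0 0 0.5;0 0 -0.15 0 0 0 0.5;0 0 -0.15 0 0 0 0.5;0 0 -0.15 0 0 0 0.5;0 0 0 0 0 0 0.5;0 0 0 0 0 0 0.5"

```text
t: 20.45
tool_pos: [0.5521, 0.1044, 0.2343]
orientation: [-180.0, -0.2, 11.1]
force: [-0.6, 0.2, -0.1]
grip_width: 0.0427
gripper_force: 0.0
```

Run:
```python
from h import *
s=env.state(); print(s['tool_pos'],s['force'],s['grip_width'])
for n in('side','wrist'):
    c=vision.get_calibration(n); im=vision.capture(n)
    print(n,'expected head',proj(c,(.5503,.1046,.136)),[(x[0].tolist(),x[1]) for x in blobs(im,(3,150,60),(18,255,255),20)[0]])
    k=im[100:220,160:280] if n=='side' else im[80:320,140:380]
    cv2.imwrite(f'pics/{n}5c.png',cv2.resize(k[:,:,::-1],(400,400),interpolation=cv2.INTER_CUBIC))
cv2.imwrite('pics/b5.png',np.hstack([cv2.imread('pics/side5c.png'),cv2.imread('pics/wrist5c.png')]))
```

```text
[0.55205117 0.10441481 0.23429807] [-0.63946917  0.21209132 -0.10227527] 0.04271306234455153
side expected head [220.27714656 160.58859559] [([151.35, 130.14], [141, 121, 22, 19, 310]), ([323.44, 163.23], [284, 127, 80, 59, 579]), ([235.2, 134.67], [233, 131, 5, 9, 30]), ([342.67, 150.5], [337, 147, 11, 9, 24]), ([155.68, 153.56], [146, 150, 20, 6, 41]), ([220.06, 160.79], [216, 156, 8, 11, 71]), ([353.75, 161.15], [350, 157, 9, 9, 20]), ([275.9, 169.3], [274, 165, 5, 9, 40]), ([268.78, 303.3], [261, 290, 17, 24, 246]), ([340.34, 296.15], [336, 290, 11, 12, 85]), ([325.0, 341.44], [316, 327, 20, 26, 277])]
wrist expected head [260.7975066  193.76225757] [([378.19, 52.92], [371, 34, 24, 34, 236]), ([259.22, 198.55], [247, 187, 25, 24, 459]), ([3.9, 220.11], [0, 200, 11, 39, 293])]
```

View pics/b5.png

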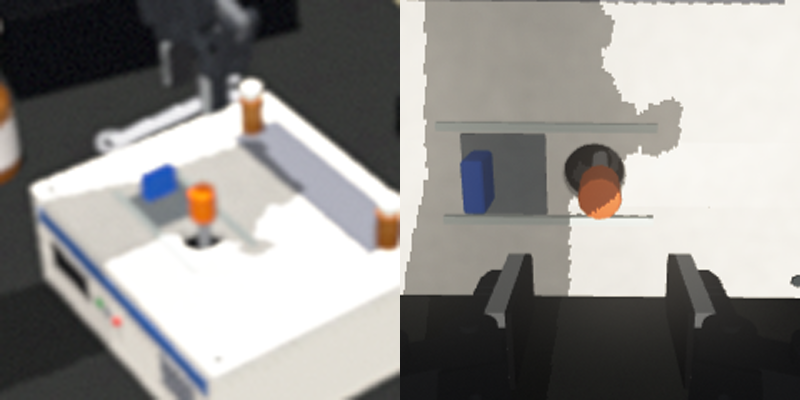

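The pin stands upright in the hole. In the side view its head is at (220.1,160.8), against (220.3,160.6) expected for fully home. The shutter is open and the gripper is clear.

```bash
python3 -c "
from bench import env
print(env.sign_off())"
```

```text
the job is handed in; nothing more can be done
None
```

The shutter is open about 50 mm, and the pin is released and upright at full depth in the carriage hole; the job is handed in at about 20 s, but the sign-off gave no verdict. I found the hole in the wrist camera image once the shutter was open, so the pin went straight in with no sweeping contact, and the wrist force readings stayed within 3 N.

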